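# Index a tile board to the middle station and clip it down

## Task

On the tile-painting rail, push the board with the white tile along the rail, keeping its wheels on the track, until it drops fully into the middle station's detent. Then swing the yellow hold-down bar over it and press the red pad until the sprung catch has snapped under the board's front edge. Leave the blue-tile board in its own station and the other craft things where they are.

Things in the scene. Friction and masses are not known exactly. Their poses are not given: they have to be found in the camera images.
- rail: Low aluminium track fixed to the table, 100 mm wide (x), 548 mm long (y, the travel direction). Origin: middle of its underside, at table height; x points to the hinge side, away from the robot. Wheel lanes lie 14 mm above the table; guide walls at x = +-43 to +-49 mm rise to 28.5 mm; between them the channel is open to above; low end stops at y = +-268 mm rise to 18 mm.
- middle (a point): Middle of the rail at lane height (y = 0). The middle station's detent, a V groove across the lanes, lies within 20 mm either side of here along the rail: its place is adjustable, unmarked, and to be found by feel. The board runs ahead and drops 4 mm into it, then resists: 3 to 8 N to push it out again, about 1 N to roll it along the track.
- station_plus (a point): Centre of the end station at the rail's y = +160 mm, at lane height; a detent like the middle one, holding one of the boards at the start.
- station_minus (a point): Centre of the end station at the rail's y = -160 mm, at lane height; it holds the other board at the start.
- white_board: Board to move, 0.8 kg: ply plate 130 (x) x 110 (y) x 10 mm on a black underbody (83 x 100 mm) with small wheels and a white 80 mm tile. Origin: board's centre at the wheels' lowest level; axes as the rail's. Underbody 7 to 20 mm, plate 20 to 30, tile top 37 mm above it. Origin over the rail's: 14 mm rolling, 10 in a detent. Starts in either end station. Plate overhangs the guide walls by 16 mm.
- blue_board: The same board with a blue tile, in the station at the other end; to be left there.
- bar (a joint): Hinge of the yellow hold-down bar (152 x 30 x 8 mm). 0 = closed, level over the board, its rubber foot on the plate of a board in the detent; grows as it opens; 1.75 = fully open, leaning back. A stiff hinge holds it wherever it is left near upright (above about 1.25); lower than that it falls gently toward the robot until the catch rests on the plate's edge.
- bar_hinge (a point): Middle of the bar's hinge axis: on the rail at x = +80 mm, y = 0, 56 mm above the table; the axis runs along the rail's y.
- press_pad (a point): Centre of the top face of the red press pad (32 mm across, 14 mm high) on the bar, 125 mm from the hinge. Bar closed: at x = -45 mm, y = 0 on the rail, 74 mm above the table, facing up. Bar open: its face looks away from the robot, about 175 mm above the table; the bar's free end is then 215 mm up.
- catch (a joint): Sprung steel catch (24 mm wide, 52 mm long) at the bar's free end, rad: 0 = hanging at rest, grows as its barb is forced outward by the board's edge (to about 0.2) and springs back to 0 when it has snapped under the plate. Snapping takes roughly 5 to 12 N on the press pad.
- catch_tip (a point): Tip of the catch's barb, pointing toward the rail; with the bar closed and the board in the detent it lies 3 mm below the plate's underside, 5 mm in from its edge.
- tub: Green two-part water tub with yellow rim, 112 x 140 x 85 mm, behind the rail. Origin: centre of its underside.
- palette: White plastic bowl, 90 mm across, 32 mm high, in front of the rail. Origin: centre of its underside.
- paint_box: Green tray of paint tubes, 85 x 190 x 22 mm, in front of the rail. Origin: centre of its underside.
- brush_jar: Green glass jar with brushes, 68 mm across, 175 mm high with brushes, behind the rail. Origin: centre of its underside.

How it is judged:
On the way, in this order (a step that is already met when the one before it is completed fails the run):
1. the white-tile board has dropped into the middle station while the bar is still up (z of white_board in the frame of rail below 0.012 m and y of white_board in the frame of rail between -0.03 and 0.03 m and value of joint bar above 0.3 rad), for 0.2 s.
2. the bar is down and its catch has snapped under the board's edge (value of joint bar below 0.05 rad and value of joint catch below 0.07 rad), for 0.2 s.
At the end, for the whole second after the job is handed in: The white-tile board rests in the middle detent (within 30 mm of the rail's middle, origin under 12 mm above the rail's, within 5 mm of its centre line), still; bar below 0.05 rad, catch sprung back below 0.07 rad; blue board within 10 mm of its start (all of step 2 and z of white_board in the frame of rail below 0.012 m and y of white_board in the frame of rail between -0.03 and 0.03 m and x of white_board in the frame of rail between -0.005 and 0.005 m and linear speed of white_board below 0.02 m/s and distance of blue_board from where it was at the start of the episode below 0.01 m); the robot touches nothing.
It fails at once if the white-tile board is lifted off its track (more than 12 mm) (z of white_board in the frame of rail above 0.026 m).
It fails at once if the blue-tile board is moved out of its station (distance of blue_board from where it was at the start of the episode above 0.015 m).
It fails at once if a bystander (tub, palette bowl, paint box, brush jar) is moved by more than 30 mm (distance of any of tub, palette, paint_box, brush_jar from where it was at the start of the episode above 0.03 m).
It also fails if it takes over 72 s, if anything falls off the work surface, if the arm or the gripper's body presses on something with over 40 N, if the wrist force passes 120 N, or if a joint passes its speed limit or range.

## Robot

A 6-joint arm with a two-finger parallel gripper is mounted at the origin on the work surface. World frame = base frame: x ahead of the robot, y to its left, z up, the work surface at z = 0. Lengths are in m, angles in rad, forces in N, time in s.
With the tool pointing down it reaches from about 0.425 to 0.95 m from the base axis. Payload 3.5 kg.
Tool frame: the origin (TCP) lies midway between the tips of the shut fingers; the grasp point (between the pads) lies 19 mm behind it; z points along the fingers, y is the line along which they close (so a half turn about z gives the same grasp; the last joint's range is limited). The gripper opens to 85 mm and grips with 20 to 120 N. Pads are 22 mm wide; open, the fingers measure 114 mm over their backs; the gripper's body (76 mm by 85 mm) begins 54 mm behind the grasp point. The pads swing forward as they close: fully open they stand 13 mm farther back than shut.
Start: joints at [-1.272, 0.286, 1.577, -0, 1.279, -0.15], TCP at [0.293, -0.608, 0.231] pointing down, gripper open.
Joint ranges: [-2.77, 2.77], [-0.9, 2.22], [0.21, 2.48], [-1.53, 4.67], [0.24, 2.81], [-2.84, 2.84]. Speed limits (rad/s): [2.79, 2.79, 3.14, 3.14, 3.14, 3.14].

## Interface

Orientations are given as a unit quaternion [x, y, z, w].
In Python, from plant import ctrl gives the robot as it stands.
- The arm moves only by the tool move_arm, never from a script. Its argument "plan" is a list of rows, each an object of numbers: "x", "y", "z": the shift along the tool's x, y, z in m; "yaw": the turn about the tool's z in rad; "fingers": the closure, from 0 (fully open) to 1 (shut). In form: [{"x": .., "y": .., "z": .., "yaw": .., "fingers": ..}, ...]. A call has 1 to 5 rows; each row is the pose to reach, as a shift and turn from the pose commanded when the call began, along the tool's axes at that moment; what a row does not reach only later rows make up. A row lasts 1/10 s, in which the tool goes at most 50 mm and 8.59 degrees, less where a joint would pass 70% of its speed; a pose out of reach is approached as far as the arm can. A call with a gripper value outside its range is refused whole. The fingers move at their own pace and stop on an object; "force" is the grip in N (left out, the last holds). Time passes only in rows, so rows that repeat a pose let the fingers close. It gives the time, the measured TCP pose, the force, the opening and the grip force at its end, in the units of the state.
- ctrl.get_state(): the state, without advancing time (a new reading comes with each control period).
- ctrl.read_camera(name): name is "scene" or "top" or "wrist"; returns the picture (480x640x3 uint8, red, green, blue); there is no depth.
- ctrl.camera_model(name): a dict with "intrinsics" (3x3 intrinsics, pixels), "cam_to_world" (4x4, takes a point from camera to world coordinates); the wrist camera has in their place "tool_from_camera" (4x4, takes a point from camera to tool coordinates, whose origin is the TCP and whose axes are the flange's). Camera axes: x right, y up, looking along -z (the intrinsics and any distortion apply to the point x, -y, -z); pixel columns grow to the right and rows downward; lengths in m; the calibration is good to about 2 mm. A picture is of the moment at which its call begins: read the wrist's pose just before it. camera_model takes no time and is no camera call.
- ctrl.sign_off(): hands the job in; it is judged then, once.
The state is a dict: "time": time; "qpos": joint angles; "dq": joint speeds; "joint_efforts": joint torques, N m; "eef_pos": TCP position; "tcp_rot": TCP orientation; "contact_force": force on the tool from outside, world axes, zero at the start; "wrist_torque": the same for the moment, N m; "opening": opening from 0.0 (shut) to 1.0 (fully open); "finger_force": force on a finger pad.
Only numpy, scipy, OpenCV 4.12 (cv2) and the standard library are available. Lean on these libraries where they do the work, as an engineer would, in place of code of your own. Each camera call takes 0.05 s, during which the arm holds its last target. There are 200 camera calls.

## Working session

There is one attempt and no reset: what is moved stays moved. The work goes in short steps, Python scripts to look and compute and a tool call to move; the robot and the scene stay as the last step left them, time stands still between calls to the robot, and variables do not carry over. Pictures are saved under pics/ and viewed, at most 10 in all, crops included, and the job is handed in when it is done.

Besides the shell and the picture viewer there is one more tool, called after "Call:" as name(argument=value, ...), one argument or row to a line, values as JSON. move_arm: Moves the arm, as the interface text tells. Its arguments: {"type":"object","properties":{"plan":{"type":"array"},"force":{"type":"number"}},"required":["plan"]}

```bash
mkdir -p pics; python3 - <<'E'
from plant import ctrl
import cv2,numpy as np
s=ctrl.get_state();print({k:np.round(v,4).tolist() for k,v in s.items()})
for n in("scene","top"):
    cv2.imwrite(f"pics/{n}0.png",ctrl.read_camera(n)[:,:,::-1]);m=ctrl.camera_model(n);print(n,{k:np.round(v,4).tolist() if not isinstance(v,str) else v for k,v in m.items()})
E
```

```text
{'time': 0.0, 'qpos': [-1.272, 0.2872, 1.5782, -0.0, 1.2786, -0.15], 'dq': [-0.0001, 0.0004, 0.0014, 0.0009, 0.0006, 0.0014], 'joint_efforts': [0.0007, -40.598, -29.2626, -0.0001, 0.0058, -0.0], 'eef_pos': [0.2927, -0.6075, 0.2299], 'tcp_rot': [0.9749, 0.2225, -0.0001, -0.0012], 'contact_force': [-0.1231, -0.3875, -0.2824], 'wrist_torque': [0.0384, -0.0236, 0.0047], 'finger_force': 0.0, 'opening': 1.0023}
scene {'intrinsics': [[476.3627, 0.0, 317.4961], [0.0, 476.3627, 243.9893], [0.0, 0.0, 1.0]], 'cam_to_world': [[0.7392, -0.4097, 0.5346, 0.9817], [0.6735, 0.4552, -0.5825, -0.4712], [-0.0047, 0.7906, 0.6124, 0.5941], [0.0, 0.0, 0.0, 1.0]]}
top {'intrinsics': [[522.2484, 0.0, 322.4787], [0.0, 522.2484, 238.4848], [0.0, 0.0, 1.0]], 'cam_to_world': [[-0.0117, 0.9823, -0.187, 0.3628], [-0.9999, -0.0129, -0.0054, 0.0142], [-0.0077, 0.1869, 0.9824, 0.9774], [0.0, 0.0, 0.0, 1.0]]}
```

View pics/top0.png

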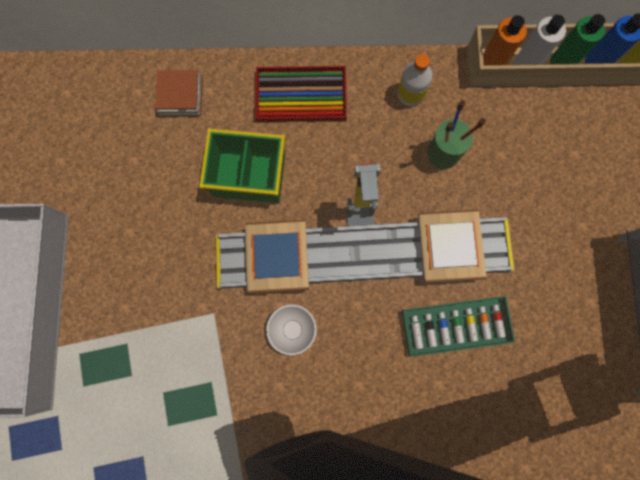

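View pics/scene0.png

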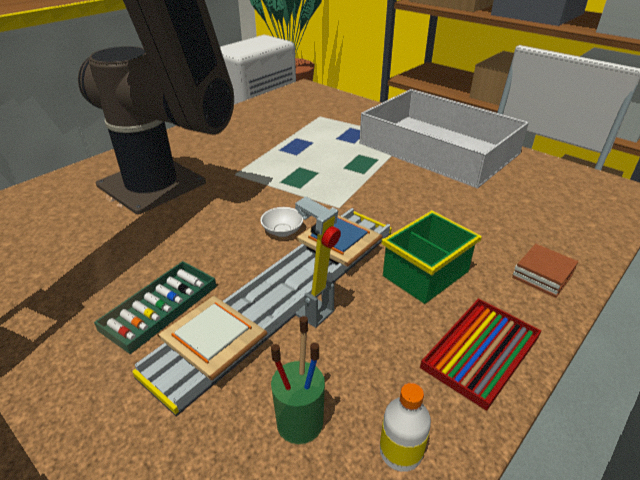

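The top view shows the white tile at about (453,245), which is the rail's −y end, and the blue tile at (276,255). The bar stands upright at about (367,185), with its hinge near (362,212). The scene view confirms the bar is leaning back with the red pad facing away from the robot.

```bash
cat > h.py <<'E'
from plant import ctrl
import cv2,numpy as np
from scipy.spatial.transform import Rotation as R
def ray(n,uv,z):
    m=ctrl.camera_model(n);K=np.array(m["intrinsics"]);T=np.array(m["cam_to_world"])
    d=np.linalg.inv(K)@[uv[0],uv[1],1];d=T[:3,:3]@(d*[1,-1,-1]);o=T[:3,3]
    return o+d*(z-o[2])/d[2]
def blob(img,lo,hi,roi):
    x0,y0,x1,y1=roi;h=cv2.cvtColor(img,cv2.COLOR_RGB2HSV)
    m=np.zeros(h.shape[:2],np.uint8);m[y0:y1,x0:x1]=cv2.inRange(h,lo,hi)[y0:y1,x0:x1]
    c=max(cv2.findContours(m,cv2.RETR_EXTERNAL,cv2.CHAIN_APPROX_NONE)[0],key=cv2.contourArea)
    return cv2.minAreaRect(c)
def tool(p,rail=None):
    "shift in tool axes to world point p"
    s=ctrl.get_state();return R.from_quat(s["tcp_rot"]).inv().apply(np.array(p)-s["eef_pos"])
E
python3 - <<'E'
from h import *
I=cv2.imread("pics/top0.png")[:,:,::-1].copy()
P={}
for k,lo,hi,roi in(("white",(0,0,120),(179,60,255),(425,215,482,278)),("blue",(95,80,30),(125,255,255),(240,220,310,295))):
    r=blob(I,lo,hi,roi);b=cv2.boxPoints(r);w=np.array([ray("top",q,.047) for q in b])
    P[k]=ray("top",r[0],.047);print(k,r,P[k].round(4),np.linalg.norm(w-np.roll(w,1,0),axis=1).round(4))
d=P["blue"]-P["white"];print("dist",np.linalg.norm(d),"yaw",np.arctan2(-d[0],d[1]),"mid",(P["blue"]+P["white"])/2)
for roi in((205,220,228,300),(500,205,520,285)):
    r=blob(I,(20,100,60),(35,255,255),roi);print("end",r,ray("top",r[0],.018).round(4))
I=cv2.imread("pics/scene0.png")[:,:,::-1].copy()
r=blob(I,(0,150,90),(8,255,255),(315,215,345,255));print("pad scene",r,[ray("scene",r[0],z).round(4) for z in(.165,.175,.185)])
E
```

```text
white ((452.697021484375, 244.5617218017578), (44.33058166503906, 44.560665130615234), 85.60128784179688) [ 0.5256 -0.2157  0.047 ] [0.0811 0.0813 0.0812 0.08  ]
blue ((275.95013427734375, 255.0025177001953), (40.94884490966797, 41.74784851074219), 87.1375961303711) [0.5106 0.1036 0.047 ] [0.0748 0.0759 0.0748 0.0747]
dist 0.31967098087405693 yaw 0.0468267479945222 mid [ 0.51811015 -0.05608154  0.047     ]
end ((218.03945922851562, 260.99896240234375), (54.08653259277344, 5.392869472503662), 88.49256896972656) [0.5054 0.214  0.018 ]
end ((507.9615783691406, 244.1923370361328), (52.46669387817383, 6.325770854949951), 82.87498474121094) [ 0.53   -0.3256  0.018 ]
pad scene ((328.41619873046875, 234.70521545410156), (9.891901016235352, 19.461240768432617), 36.25383758544922) [array([ 0.6039, -0.0351,  0.165 ]), array([ 0.6128, -0.0453,  0.175 ]), array([ 0.6216, -0.0555,  0.185 ])]
```

The measurements agree: tile spacing is 320 mm, tile size 80 mm and end-stop spacing 540 mm. The rail centre is at (0.518, −0.056) with yaw 0.047. I'll shut the fingers and move behind the white board.

Call:
move_arm(
  plan=[
    {"x":0.345,"y":-0.169,"z":0.08,"yaw":0.402,"fingers":1},
    {"x":0.345,"y":-0.169,"z":0.08,"yaw":0.402,"fingers":1},
    {"x":0.345,"y":-0.169,"z":0.08,"yaw":0.402,"fingers":1},
    {"x":0.345,"y":-0.169,"z":0.08,"yaw":0.402,"fingers":1},
    {"x":0.345,"y":-0.169,"z":0.08,"yaw":0.402,"fingers":1},
  ],
)

```text
time: 0.6
eef_pos: [0.4449, -0.4139, 0.1795]
tcp_rot: [1.0, 0.023, -0.0, -0.0]
contact_force: [1.4, 0.0, 0.1]
opening: 0.144
finger_force: 0.0
```

Call:
move_arm(
  plan=[
    {"x":0.085,"y":-0.095,"z":0.05,"yaw":0,"fingers":1},
    {"x":0.085,"y":-0.095,"z":0.05,"yaw":0,"fingers":1},
    {"x":0.085,"y":-0.095,"z":0.05,"yaw":0,"fingers":1},
    {"x":0.085,"y":-0.095,"z":0.05,"yaw":0,"fingers":1},
    {"x":0.085,"y":-0.095,"z":0.05,"yaw":0,"fingers":1},
  ],
)

```text
time: 1.1
eef_pos: [0.5246, -0.3161, 0.1295]
tcp_rot: [1.0, 0.024, -0.001, -0.0]
contact_force: [0.7, -0.6, 0.1]
opening: 0.002
finger_force: 0.0
```

```bash
python3 - <<'E'
from h import *
s=ctrl.get_state();print(s["eef_pos"],s["dq"].round(3) if hasattr(s["dq"],'round') else s["dq"],s["contact_force"])
print(tool([.5297,-.3057,.026]))
E
```

```text
[ 0.52458985 -0.31606907  0.12954375] [-0.036 -0.017 -0.021 -0.003 -0.002 -0.001] [ 0.74224953 -0.64094936  0.07987235]
[ 0.00576003 -0.01003481  0.10354257]
```

Call:
move_arm(
  plan=[
    {"x":0.006,"y":-0.006,"z":0.05,"yaw":0,"fingers":1},
    {"x":0.006,"y":-0.006,"z":0.08,"yaw":0,"fingers":1},
    {"x":0.006,"y":-0.006,"z":0.102,"yaw":0,"fingers":1},
    {"x":0.006,"y":-0.006,"z":0.102,"yaw":0,"fingers":1},
  ],
)

```text
time: 1.5
eef_pos: [0.5274, -0.3104, 0.025]
tcp_rot: [1.0, 0.022, -0.003, -0.002]
contact_force: [0.0, -0.5, -1.1]
opening: 0.002
finger_force: 0.0
```

Call:
move_arm(
  plan=[
    {"x":0,"y":-0.006,"z":0,"yaw":0,"fingers":1},
    {"x":0,"y":-0.012,"z":0,"yaw":0,"fingers":1},
    {"x":0,"y":-0.018,"z":0,"yaw":0,"fingers":1},
    {"x":0,"y":-0.022,"z":0,"yaw":0,"fingers":1},
    {"x":0,"y":-0.024,"z":0,"yaw":0,"fingers":1},
  ],
)

```text
time: 2.0
eef_pos: [0.5296, -0.2862, 0.0292]
tcp_rot: [1.0, 0.024, 0.0, 0.0]
contact_force: [0.1, 0.5, 1.6]
opening: -0.001
finger_force: 0.0
```

Call:
move_arm(
  plan=[
    {"x":0,"y":-0.004,"z":0,"yaw":0,"fingers":1},
    {"x":0,"y":-0.008,"z":0,"yaw":0,"fingers":1},
    {"x":0,"y":-0.012,"z":0,"yaw":0,"fingers":1},
    {"x":0,"y":-0.016,"z":0,"yaw":0,"fingers":1},
    {"x":0,"y":-0.02,"z":0,"yaw":0,"fingers":1},
  ],
)

```text
time: 2.5
eef_pos: [0.5296, -0.2686, 0.0304]
tcp_rot: [1.0, 0.023, 0.002, 0.002]
contact_force: [0.7, -1.9, 1.4]
opening: 0.001
finger_force: 0.8
```

Call:
move_arm(
  plan=[
    {"x":0,"y":-0.004,"z":0,"yaw":0,"fingers":1},
    {"x":0,"y":-0.008,"z":0,"yaw":0,"fingers":1},
    {"x":0,"y":-0.012,"z":0,"yaw":0,"fingers":1},
    {"x":0,"y":-0.016,"z":0,"yaw":0,"fingers":1},
    {"x":0,"y":-0.02,"z":0,"yaw":0,"fingers":1},
  ],
)

```text
time: 3.0
eef_pos: [0.5273, -0.246, 0.0281]
tcp_rot: [1.0, 0.024, -0.0, -0.0]
contact_force: [0.9, -1.3, 1.0]
opening: -0.003
finger_force: 0.8
```

```bash
cat >> h.py <<'E'
Y=np.array([-.0468,.9989]);X=np.array([.9989,.0468]);M=np.array([.518,-.056])
def rail(p): return np.array([(p[:2]-M)@X,(p[:2]-M)@Y])
def white(z=.051,show=True):
    I=ctrl.read_camera("top");s=ctrl.get_state()
    r=blob(I,(0,0,120),(179,60,255),(330,215,482,278));w=ray("top",r[0],z)
    print("white",r,rail(w).round(4),"tcp",rail(s["eef_pos"]).round(4),s["eef_pos"][2].round(4),"F",s["contact_force"].round(2));return I
E
python3 -c "
from h import *
I=white();cv2.imwrite('pics/top1.png',I[:,:,::-1])"
```

```text
white ((355.48626708984375, 252.7735595703125), (16.363914489746094, 51.995506286621094), 86.53176879882812) [-0.005   0.0166] tcp [ 0.0002 -0.1895] 0.0279 F [-0.24  0.44  0.05]
```

View pics/top1.png

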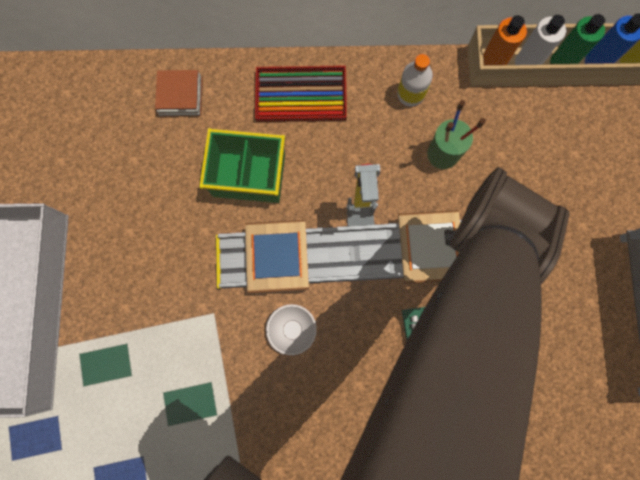

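The board has left its station: its leading edge moved from column 420 to about 400, roughly 36 mm. That edge is still visible to the left of the arm. I'll keep pushing.

Call:
move_arm(
  plan=[
    {"x":0,"y":-0.006,"z":0,"yaw":0,"fingers":1},
    {"x":0,"y":-0.012,"z":0,"yaw":0,"fingers":1},
    {"x":0,"y":-0.018,"z":0,"yaw":0,"fingers":1},
    {"x":0,"y":-0.024,"z":0,"yaw":0,"fingers":1},
    {"x":0,"y":-0.03,"z":0,"yaw":0,"fingers":1},
  ],
)

```text
time: 3.55
eef_pos: [0.5256, -0.216, 0.0281]
tcp_rot: [1.0, 0.023, -0.0, -0.0]
contact_force: [0.0, -1.9, -1.8]
opening: 0.003
finger_force: 0.7
```

Call:
move_arm(
  plan=[
    {"x":0,"y":-0.006,"z":0,"yaw":0,"fingers":1},
    {"x":0,"y":-0.012,"z":0,"yaw":0,"fingers":1},
    {"x":0,"y":-0.018,"z":0,"yaw":0,"fingers":1},
    {"x":0,"y":-0.024,"z":0,"yaw":0,"fingers":1},
    {"x":0,"y":-0.03,"z":0,"yaw":0,"fingers":1},
  ],
)

```text
time: 4.05
eef_pos: [0.5244, -0.1862, 0.0283]
tcp_rot: [1.0, 0.023, -0.0, -0.0]
contact_force: [-0.4, -2.1, -1.3]
opening: 0.005
finger_force: 0.7
```

Call:
move_arm(
  plan=[
    {"x":0,"y":-0.004,"z":0,"yaw":0,"fingers":1},
    {"x":0,"y":-0.008,"z":0,"yaw":0,"fingers":1},
    {"x":0,"y":-0.012,"z":0,"yaw":0,"fingers":1},
    {"x":0,"y":-0.016,"z":0,"yaw":0,"fingers":1},
    {"x":0,"y":-0.02,"z":0,"yaw":0,"fingers":1},
  ],
)

```text
time: 4.55
eef_pos: [0.5235, -0.1665, 0.0284]
tcp_rot: [1.0, 0.023, -0.0, -0.0]
contact_force: [-0.6, -1.5, 0.2]
opening: -0.001
finger_force: 0.7
```

```bash
cat >> h.py <<'E'
def edge():
    "leading (+y) plate edge in top image along rows just above/below tile, ply colour"
    I=ctrl.read_camera("top");s=ctrl.get_state();h=cv2.cvtColor(I,cv2.COLOR_RGB2HSV)
    m=cv2.inRange(h,(8,50,110),(25,255,255));m[:, :314]=0;m[:,480:]=0
    out=[]
    for v in range(232,275,6):
        u=np.where(m[v])[0]
        u=[a for a in u if m[v,a:a+5].all()]
        out.append((v,int(u[0]),float(rail(ray("top",(u[0],v),.044))[1].round(4)-.055)) if u else (v,None))
    print(out,"tcp",rail(s["eef_pos"]).round(4),s["eef_pos"][2].round(4),"F",s["contact_force"].round(2));return I
E
python3 -c "
from h import *
I=edge();cv2.imwrite('pics/top2.png',I[:,:,::-1])"
```

```text
[(232, None), (238, None), (244, None), (250, None), (256, None), (262, None), (268, 358, -0.0415), (274, 359, -0.042499999999999996)] tcp [ 0.0004 -0.1099] 0.0283 F [0.46 0.57 0.37]
```

Call:
move_arm(
  plan=[
    {"x":0,"y":-0.003,"z":0,"yaw":0,"fingers":1},
    {"x":0,"y":-0.006,"z":0,"yaw":0,"fingers":1},
    {"x":0,"y":-0.008,"z":0,"yaw":0,"fingers":1},
    {"x":0,"y":-0.01,"z":0,"yaw":0,"fingers":1},
    {"x":0,"y":-0.012,"z":0,"yaw":0,"fingers":1},
  ],
)

```text
time: 5.1
eef_pos: [0.5232, -0.1547, 0.0285]
tcp_rot: [1.0, 0.023, 0.0, 0.0]
contact_force: [-0.6, -1.1, 0.5]
opening: -0.002
finger_force: 0.7
```

```bash
python3 -c "
from h import *
I=edge();cv2.imwrite('pics/top3.png',I[:,:,::-1])"
```

```text
[(232, None), (238, None), (244, None), (250, None), (256, None), (262, None), (268, 352, -0.0307), (274, 352, -0.0299)] tcp [ 0.0006 -0.0985] 0.0284 F [ 0.17 -1.27 -0.22]
```

View pics/top3.png

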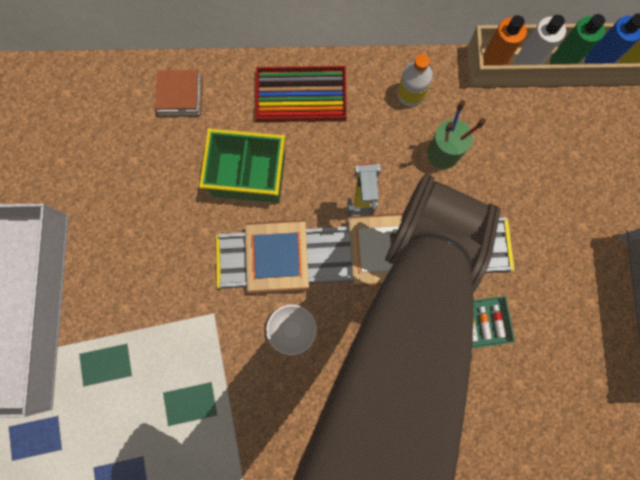

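The plate's leading edge is at column 351 or so and is clear of the blue board (right edge at 308) and the bar. I'll feel for the detent in small steps.

Call:
move_arm(
  plan=[
    {"x":0,"y":-0.002,"z":0,"yaw":0,"fingers":1},
    {"x":0,"y":-0.004,"z":0,"yaw":0,"fingers":1},
    {"x":0,"y":-0.006,"z":0,"yaw":0,"fingers":1},
    {"x":0,"y":-0.008,"z":0,"yaw":0,"fingers":1},
  ],
)

```text
time: 5.55
eef_pos: [0.5227, -0.1464, 0.0283]
tcp_rot: [1.0, 0.023, -0.0, -0.0]
contact_force: [0.3, -0.2, -0.1]
opening: -0.001
finger_force: 0.0
```

```bash
python3 -c "
from h import *
edge()"
```

```text
[(232, None), (238, None), (244, None), (250, None), (256, None), (262, None), (268, 345, -0.018099999999999998), (274, 346, -0.019200000000000002)] tcp [ 0.0004 -0.0902] 0.0283 F [ 0.09  0.72 -0.17]
```

Call:
move_arm(
  plan=[
    {"x":0,"y":-0.002,"z":0,"yaw":0,"fingers":1},
    {"x":0,"y":-0.004,"z":0,"yaw":0,"fingers":1},
    {"x":0,"y":-0.006,"z":0,"yaw":0,"fingers":1},
  ],
)

```text
time: 5.9
eef_pos: [0.5228, -0.1422, 0.0288]
tcp_rot: [1.0, 0.024, 0.0, 0.002]
contact_force: [-1.2, -7.0, 1.6]
opening: -0.0
finger_force: 3.5
```

```bash
python3 -c "
from h import *
edge()"
```

```text
[(232, None), (238, None), (244, None), (250, None), (256, None), (262, None), (268, 345, -0.018099999999999998), (274, 345, -0.0174)] tcp [ 0.0007 -0.0863] 0.0289 F [-1.52 -6.36  0.95]
```

The force fell to zero as the board ran ahead, and now the board resists at 7 N, so it has dropped into the detent. I'll back off and check.

Call:
move_arm(
  plan=[
    {"x":0,"y":0.02,"z":0,"yaw":0,"fingers":1},
    {"x":0,"y":0.03,"z":0,"yaw":0,"fingers":1},
    {"x":0,"y":0.03,"z":-0.05,"yaw":0,"fingers":1},
    {"x":0,"y":0.03,"z":-0.1,"yaw":0,"fingers":1},
    {"x":0,"y":0.03,"z":-0.15,"yaw":0,"fingers":1},
  ],
)

```text
time: 6.45
eef_pos: [0.5233, -0.1705, 0.1794]
tcp_rot: [1.0, 0.023, -0.001, -0.001]
contact_force: [0.9, 0.3, 0.2]
opening: -0.001
finger_force: 0.0
```

```bash
python3 -c "
from h import *
edge()
I=ctrl.read_camera('scene');cv2.imwrite('pics/sc1.png',cv2.resize(I[120:420,130:530,::-1],(800,600)))
r=blob(I,(0,150,90),(8,255,255),(315,215,345,255));print(r)"
```

```text
[(232, 396, -0.1152), (238, 396, -0.1143), (244, 398, -0.11699999999999999), (250, 398, -0.11599999999999999), (256, None), (262, 398, -0.11410000000000001), (268, 399, -0.11499999999999999), (274, 389, -0.09620000000000001)] tcp [ 0.0048 -0.1172] 0.1903 F [ 3.81 -0.81  5.47]
((328.3381652832031, 235.32623291015625), (9.88850212097168, 19.725502014160156), 34.508522033691406)
```

View pics/sc1.png

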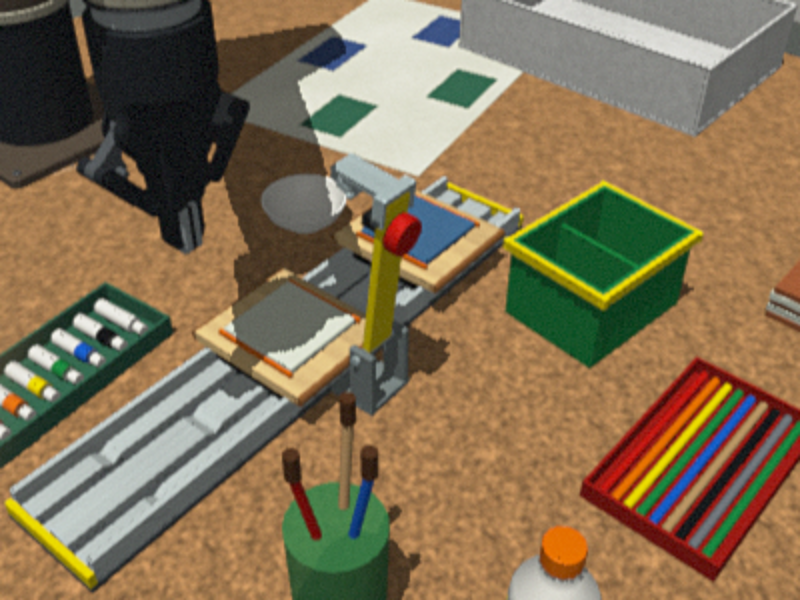

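The board is seated with the bar still upright, the red pad at (400,235) in the crop, and the blue board untouched. Next I'll go up and over the bar to get behind it.

Call:
move_arm(
  plan=[
    {"x":0,"y":0,"z":-0.05,"yaw":0,"fingers":1},
    {"x":0,"y":0,"z":-0.1,"yaw":0,"fingers":1},
    {"x":0.035,"y":-0.025,"z":-0.11,"yaw":0,"fingers":1},
    {"x":0.07,"y":-0.055,"z":-0.11,"yaw":0,"fingers":1},
    {"x":0.105,"y":-0.085,"z":-0.11,"yaw":0,"fingers":1},
  ],
)

```text
time: 7.05
eef_pos: [0.6259, -0.0802, 0.2891]
tcp_rot: [1.0, 0.023, 0.001, 0.0]
contact_force: [0.0, -0.1, 0.1]
opening: -0.001
finger_force: 0.0
```

Call:
move_arm(
  plan=[
    {"x":0.03,"y":-0.02,"z":0,"yaw":0,"fingers":1},
    {"x":0.06,"y":-0.03,"z":0,"yaw":0,"fingers":1},
    {"x":0.06,"y":-0.03,"z":0,"yaw":0,"fingers":1},
  ],
)

```text
time: 7.35
eef_pos: [0.6852, -0.0461, 0.2861]
tcp_rot: [1.0, 0.025, -0.001, -0.001]
contact_force: [0.0, 0.0, -0.1]
opening: -0.002
finger_force: 0.0
```

```bash
python3 -c "
from h import *
I=ctrl.read_camera('top');s=ctrl.get_state();print(rail(s['eef_pos']),s['eef_pos'],s['contact_force'])
r=blob(I,(0,0,70),(179,60,255),(325,228,410,278));print(r,rail(ray('top',r[0],.047)))
cv2.imwrite('pics/top4.png',I[:,:,::-1])"
```

```text
[0.16607661 0.00118373] [ 0.68383995 -0.04704511  0.28640695] [ 0.50345377 -0.18039392 -0.09933139]
((405.0, 252.0), (48.0, 8.0), 90.0) [-0.00831432 -0.07284078]
```

View pics/top4.png

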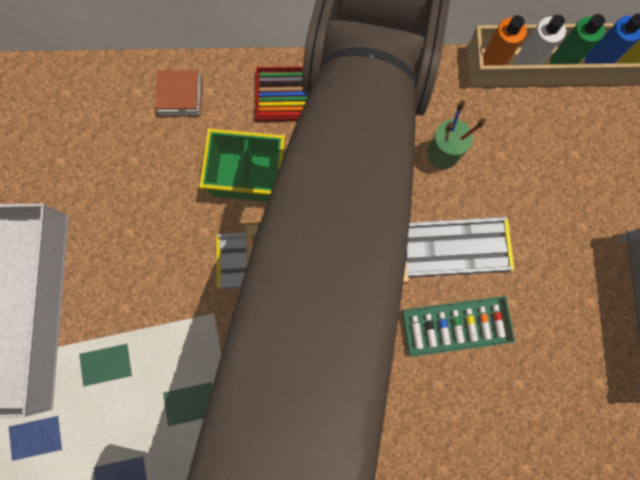

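The arm hides the station, but the tool is behind the bar at rail (0.166, 0.001). The plate's rear edge is at column 407, as expected. I'll descend and push the bar toward the robot.

Call:
move_arm(
  plan=[
    {"x":0,"y":0,"z":0.04,"yaw":0,"fingers":1},
    {"x":0,"y":0,"z":0.08,"yaw":0,"fingers":1},
    {"x":0,"y":0,"z":0.118,"yaw":0,"fingers":1},
    {"x":-0.01,"y":0,"z":0.118,"yaw":0,"fingers":1},
    {"x":-0.02,"y":0,"z":0.118,"yaw":0,"fingers":1},
  ],
)

```text
time: 7.9
eef_pos: [0.6617, -0.0496, 0.1699]
tcp_rot: [1.0, 0.023, -0.001, -0.0]
contact_force: [0.9, -0.3, 0.5]
opening: 0.004
finger_force: 0.0
```

Call:
move_arm(
  plan=[
    {"x":-0.01,"y":0,"z":0,"yaw":0,"fingers":1},
    {"x":-0.02,"y":0,"z":0,"yaw":0,"fingers":1},
    {"x":-0.03,"y":0,"z":0,"yaw":0,"fingers":1},
    {"x":-0.04,"y":0,"z":0,"yaw":0,"fingers":1},
  ],
)

```text
time: 8.3
eef_pos: [0.6232, -0.0512, 0.1722]
tcp_rot: [1.0, 0.023, 0.002, 0.0]
contact_force: [1.3, -0.0, 0.0]
opening: -0.003
finger_force: 0.3
```

Call:
move_arm(
  plan=[
    {"x":-0.008,"y":0,"z":0,"yaw":0,"fingers":1},
    {"x":-0.016,"y":0,"z":0,"yaw":0,"fingers":1},
    {"x":-0.024,"y":0,"z":0,"yaw":0,"fingers":1},
    {"x":-0.032,"y":0,"z":0,"yaw":0,"fingers":1},
  ],
)

```text
time: 8.7
eef_pos: [0.5906, -0.0524, 0.1701]
tcp_rot: [1.0, 0.023, -0.0, -0.0]
contact_force: [0.2, -0.6, 0.3]
opening: 0.0
finger_force: 0.0
```

```bash
python3 -c "
from h import *
I=ctrl.read_camera('scene');s=ctrl.get_state();print(rail(s['eef_pos']),s['eef_pos'],s['contact_force'])
cv2.imwrite('pics/sc2.png',cv2.resize(I[120:420,130:530,::-1],(800,600)))"
```

```text
[0.07162673 0.00031639] [ 0.58953375 -0.05233179  0.16982017] [-0.42962325 -1.78024864 -0.45286341]
```

View pics/sc2.png

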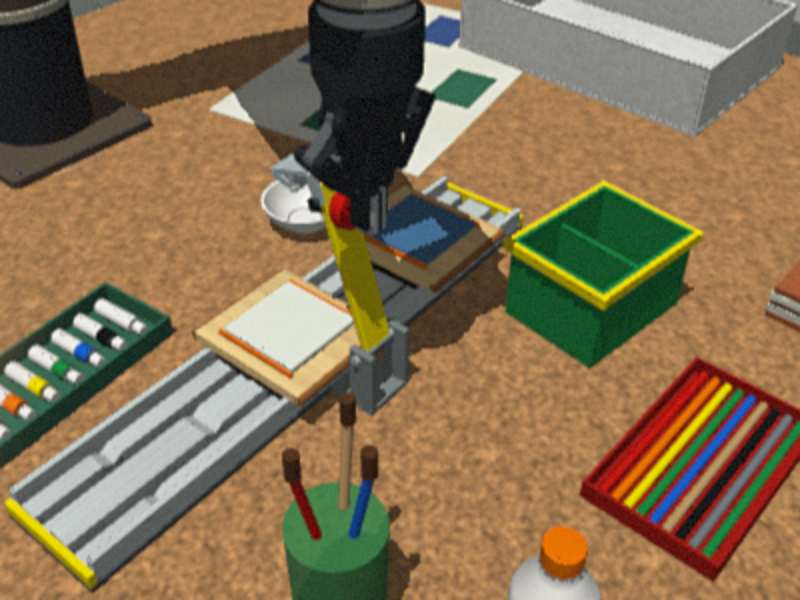

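The bar is tilting forward, with the pad at (340,210) just ahead of the fingers. I'll push a little more, then let it fall.

Call:
move_arm(
  plan=[
    {"x":-0.008,"y":0,"z":0,"yaw":0,"fingers":1},
    {"x":-0.016,"y":0,"z":0,"yaw":0,"fingers":1},
    {"x":-0.024,"y":0,"z":0,"yaw":0,"fingers":1},
    {"x":-0.032,"y":0,"z":0,"yaw":0,"fingers":1},
  ],
)

```text
time: 9.15
eef_pos: [0.5587, -0.054, 0.1703]
tcp_rot: [1.0, 0.023, -0.0, -0.0]
contact_force: [0.5, 0.1, -1.1]
opening: 0.002
finger_force: 0.0
```

Call:
move_arm(
  plan=[
    {"x":0,"y":0,"z":0,"yaw":0,"fingers":1},
    {"x":0,"y":0,"z":0,"yaw":0,"fingers":1},
    {"x":0,"y":0,"z":0,"yaw":0,"fingers":1},
    {"x":0,"y":0,"z":0,"yaw":0,"fingers":1},
    {"x":0,"y":0,"z":0,"yaw":0,"fingers":1},
  ],
)

```text
time: 9.65
eef_pos: [0.5596, -0.054, 0.1703]
tcp_rot: [1.0, 0.023, 0.0, -0.0]
contact_force: [-1.3, 0.1, 0.1]
opening: 0.005
finger_force: 0.0
```

```bash
python3 -c "
from h import *
I=ctrl.read_camera('scene');s=ctrl.get_state();print(rail(s['eef_pos']),s['eef_pos'],s['contact_force'])
cv2.imwrite('pics/sc3.png',cv2.resize(I[120:420,130:530,::-1],(800,600)))"
```

```text
[4.16222854e-02 9.20189349e-05] [ 0.55957255 -0.05396014  0.17032417] [-0.57565202  0.05719434 -0.34309375]
```

View pics/sc3.png

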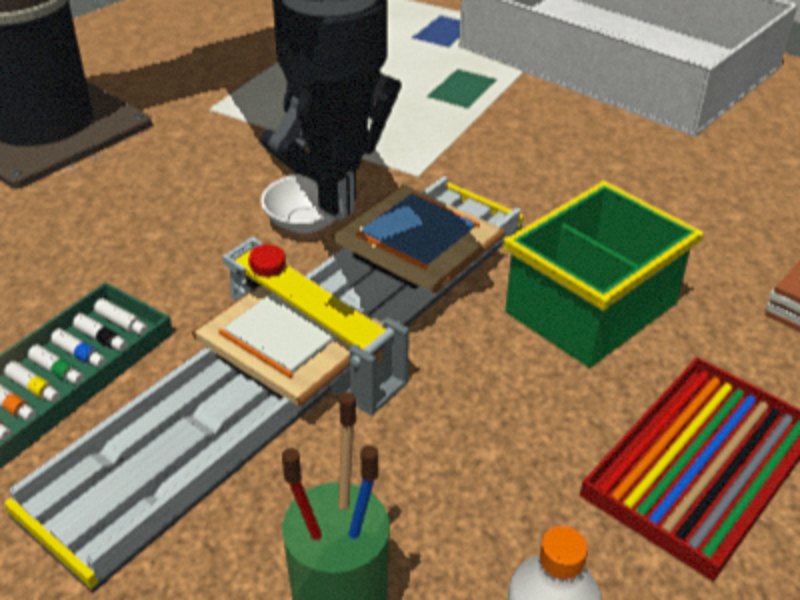

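The bar has fallen and its catch rests on the plate edge, with the pad at (267,258) in the crop, or (263.5,249) in the full picture. I'll move above the pad.

```bash
python3 -c "
from h import *
for z in(.074,.085,.09): print(z,rail(ray('scene',(263.5,248),z)))"
```

```text
0.074 [-0.05300159  0.00966865]
0.085 [-0.04249519  0.00023324]
0.09 [-0.03771956 -0.00405558]
```

Call:
move_arm(
  plan=[
    {"x":-0.045,"y":0,"z":0,"yaw":0,"fingers":1},
    {"x":-0.087,"y":0,"z":0.02,"yaw":0,"fingers":1},
    {"x":-0.087,"y":0,"z":0.05,"yaw":0,"fingers":1},
    {"x":-0.087,"y":0,"z":0.065,"yaw":0,"fingers":1},
    {"x":-0.087,"y":0,"z":0.065,"yaw":0,"fingers":1},
  ],
)

```text
time: 10.2
eef_pos: [0.4704, -0.0574, 0.103]
tcp_rot: [1.0, 0.023, -0.002, -0.001]
contact_force: [-0.9, 0.4, 0.4]
opening: 0.002
finger_force: 0.0
```

The ray at z = 0.085 gives a pad position of (−0.042, 0.000), matching the expected one. Pressing down slowly.

Call:
move_arm(
  plan=[
    {"x":0.002,"y":0,"z":0.006,"yaw":0,"fingers":1},
    {"x":0.002,"y":0,"z":0.012,"yaw":0,"fingers":1},
    {"x":0.002,"y":0,"z":0.016,"yaw":0,"fingers":1},
    {"x":0.002,"y":0,"z":0.018,"yaw":0,"fingers":1},
  ],
)

```text
time: 10.6
eef_pos: [0.4748, -0.058, 0.0874]
tcp_rot: [1.0, 0.023, -0.0, 0.0]
contact_force: [-1.2, -0.5, 3.1]
opening: 0.0
finger_force: 1.5
```

Call:
move_arm(
  plan=[
    {"x":0,"y":0,"z":0.002,"yaw":0,"fingers":1},
    {"x":0,"y":0,"z":0.004,"yaw":0,"fingers":1},
    {"x":0,"y":0,"z":0.005,"yaw":0,"fingers":1},
  ],
)

```text
time: 10.9
eef_pos: [0.4746, -0.058, 0.0823]
tcp_rot: [1.0, 0.023, 0.0, 0.0]
contact_force: [-1.1, 0.1, 1.1]
opening: 0.003
finger_force: 0.4
```

Call:
move_arm(
  plan=[
    {"x":0,"y":0,"z":0.002,"yaw":0,"fingers":1},
    {"x":0,"y":0,"z":0.004,"yaw":0,"fingers":1},
    {"x":0,"y":0,"z":0.004,"yaw":0,"fingers":1},
  ],
)

```text
time: 11.2
eef_pos: [0.4743, -0.0578, 0.0779]
tcp_rot: [1.0, 0.023, -0.0, -0.0]
contact_force: [-0.0, 0.1, 0.1]
opening: -0.005
finger_force: 0.0
```

Call:
move_arm(
  plan=[
    {"x":0,"y":0,"z":0.002,"yaw":0,"fingers":1},
    {"x":0,"y":0,"z":0.003,"yaw":0,"fingers":1},
    {"x":0,"y":0,"z":0.003,"yaw":0,"fingers":1},
  ],
)

```text
time: 11.5
eef_pos: [0.4744, -0.0579, 0.0751]
tcp_rot: [1.0, 0.023, -0.0, -0.0]
contact_force: [-0.1, 0.0, -1.4]
opening: 0.004
finger_force: 0.0
```

Call:
move_arm(
  plan=[
    {"x":0,"y":0,"z":0.002,"yaw":0,"fingers":1},
    {"x":0,"y":0,"z":0.003,"yaw":0,"fingers":1},
    {"x":0,"y":0,"z":0.003,"yaw":0,"fingers":1},
  ],
)

```text
time: 11.8
eef_pos: [0.4747, -0.0581, 0.0734]
tcp_rot: [1.0, 0.023, -0.0, 0.0]
contact_force: [-2.9, 0.5, 6.8]
opening: -0.006
finger_force: 3.2
```

Call:
move_arm(
  plan=[
    {"x":0,"y":0,"z":0.002,"yaw":0,"fingers":1},
    {"x":0,"y":0,"z":0.003,"yaw":0,"fingers":1},
    {"x":0,"y":0,"z":0.003,"yaw":0,"fingers":1},
  ],
)

```text
time: 12.1
eef_pos: [0.4747, -0.0581, 0.0726]
tcp_rot: [1.0, 0.024, -0.001, -0.0]
contact_force: [-9.7, 3.0, 20.3]
opening: 0.0
finger_force: 10.3
```

Stiff resistance of 20 N at pad height 73 mm means the bar is down on its stop. I'll retract and check that the bar stays down.

Call:
move_arm(
  plan=[
    {"x":0,"y":0,"z":-0.02,"yaw":0,"fingers":1},
    {"x":0,"y":0,"z":-0.06,"yaw":0,"fingers":1},
    {"x":0,"y":0,"z":-0.11,"yaw":0,"fingers":1},
    {"x":-0.04,"y":0,"z":-0.15,"yaw":0,"fingers":1},
    {"x":-0.04,"y":0,"z":-0.15,"yaw":0,"fingers":1},
  ],
)

```text
time: 12.6
eef_pos: [0.4356, -0.0606, 0.2252]
tcp_rot: [1.0, 0.023, 0.005, 0.002]
contact_force: [0.7, 0.2, 1.0]
opening: -0.001
finger_force: 0.0
```

```bash
python3 -c "
from h import *
I=ctrl.read_camera('scene')
r=blob(I,(0,150,90),(8,255,255),(240,230,290,270));print(r,[rail(ray('scene',r[0],z)) for z in(.067,.07,.08)])
b=blob(I,(100,80,30),(120,255,255),(305,205,375,255));print(b)
cv2.imwrite('pics/sc4.png',cv2.resize(I[180:360,180:420,::-1],(800,600),interpolation=cv2.INTER_CUBIC))"
```

```text
((263.0, 255.0), (14.0, 16.0), 90.0) [array([-0.04631685,  0.00095583]), array([-0.04352757, -0.0015337 ]), array([-0.03422997, -0.00983213])]
((338.6000061035156, 233.30001831054688), (47.85185241699219, 27.72724151611328), 26.56505012512207)
```

View pics/sc4.png

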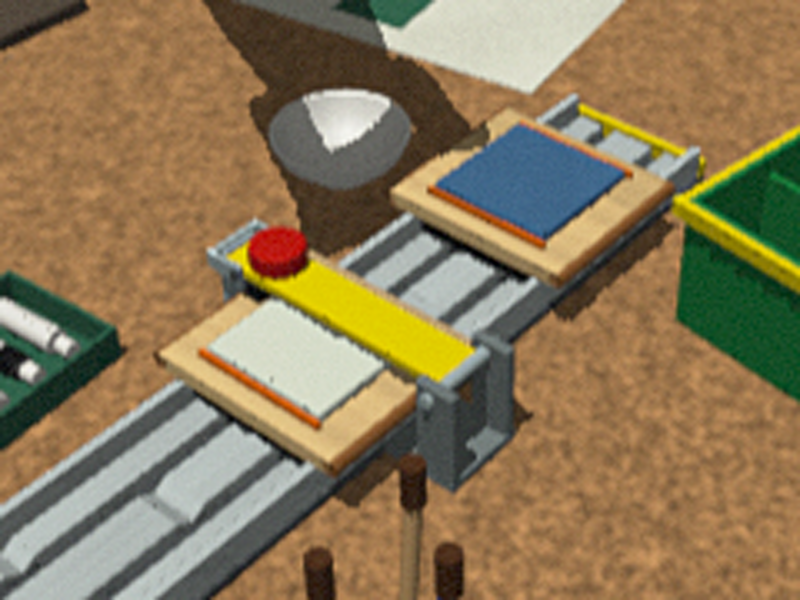

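The bar lies level, with the pad at (278,250) in the crop (ray check at closed height gives (−0.045, 0)). It stays down with the arm clear, so the catch has snapped. The blue board and the other visible items look undisturbed.

```bash
python3 -c "
from plant import ctrl
print(ctrl.sign_off())"
```

```text
the job is handed in; nothing more can be done
None
```

The white-tile board is in the middle detent with the bar down and, judging by the forces and the last picture, the catch snapped under its edge; I handed the job in at about 12.7 s, but sign-off returned no verdict.

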